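Pin the tube shaker down and wedge up its front

ROBOT

A 7-joint arm with a two-finger parallel gripper is mounted at the origin on the work surface. World frame = base frame: x ahead of the robot, y to its left, z up, the work surface at z = 0. Lengths are in m, angles in rad, forces in N, time in s.
With the tool pointing down it reaches from about 0.425 to 0.925 m from the base axis. Payload 6.8 kg.
Tool frame: the origin (TCP) lies midway between the tips of the shut fingers; the grasp point (between the pads) lies 19 mm behind it; z points along the fingers, y is the line along which they close (so a half turn about z gives the same grasp; the last joint's range is limited). The gripper opens to 85 mm and grips with 20 to 120 N. Pads are 22 mm wide; open, the fingers measure 114 mm over their backs; the gripper's body (76 mm by 85 mm) begins 54 mm behind the grasp point. The pads swing forward as they close: fully open they stand 13 mm farther back than shut.
Start: joints at [-1.371, 0.477, 0.022, 1.555, -0.011, 1.109, -0.083], TCP at [0.204, 0.643, 0.231] pointing down, gripper open.
Joint ranges: [-2.96, 2.96], [-0.34, 2.1], [-1.41, 1.46], [0.24, 2.44], [-1.37, 4.51], [0.17, 1.92], [-2.96, 2.96]. Speed limits (rad/s): [2.39, 2.39, 3.14, 3.14, 3.14, 3.14, 3.14].

INTERFACE

Orientations are given as a rotation vector (axis times angle).
In Python, from bench import r gives the robot as it stands.
- The arm moves only by the tool servo_tool, never from a script. Its arguments are lists of equal length, an entry for each row: "turn": the turn, a rotation vector about the world's x, y, z in units of 5 degrees (1.0 is 5 degrees), a list of three; "slide": the shift along the world's x, y, z in units of 30 mm (1.0 is 30 mm), a list of three; "hand": the opening, from 0 (shut) to 1 (fully open). In form: {"turn": [[rx, ry, rz], ...], "slide": [[dx, dy, dz], ...], "hand": [hand, ...]}. A call has 1 to 8 rows; each row is the pose to reach, as a shift and turn from the pose commanded when the call began; what a row does not reach only later rows make up. A row lasts 1/8 s, in which the tool goes at most 62.5 mm and 10.7 degrees, less where a joint would pass 70% of its speed; a pose out of reach is approached as far as the arm can. A call with a gripper value outside its range is refused whole. The fingers move at their own pace and stop on an object; "squeeze" is the grip in N (left out, the last holds). Time passes only in rows, so rows that repeat a pose let the fingers close. It gives the time, the measured TCP pose, the force, the opening and the grip force at its end, in the units of the state.
- r.get_obs(): the state, without advancing time (a new reading comes with each control period).
- r.grab_frame(name): name is "side" or "top"; returns (picture, depth): 384x512x3 uint8, red, green, blue; 384x512 float32, m along the optical axis (not along the pixel's ray), 0 where there is no reading.
- r.get_calibration(name): a dict with "fovy" (degrees; the focal length in pixels is half the picture's height over the tangent of half this angle, whatever the lens; pixels are square), "cx", "cy" (the principal point, pixels), "R" (3x3) and "t" (3): a world point X has camera coordinates R X + t. Camera axes: x right, y down, z forward; pixel columns grow to the right and rows downward; lengths in m; the calibration is good to about 2 mm. A picture is of the moment at which its call begins. get_calibration takes no time and is no camera call.
- r.hand_in(): hands the job in; it is judged then, once.
The state is a dict: "clock": time; "joints": joint angles; "qvel": joint speeds; "tau": joint torques, N m; "tcp_pos": TCP position; "orientation": TCP orientation; "contact_force": force on the tool from outside, world axes, zero at the start; "moment": the same for the moment, N m; "grip_width": finger opening in m; "gripper_force": force on a finger pad.
Only numpy, scipy, OpenCV 4.12 (cv2) and the standard library are available. Lean on these libraries where they do the work, as an engineer would, in place of code of your own. Each camera call takes 0.05 s, during which the arm holds its last target. There are 200 camera calls.

TASK

The little tube shaker on the bench is to get new pads under its front feet. Take the red-handled anchor pin from the rack and drop it fully home through the hole in the shaker's rear tongue into the bench bracket beneath, so that the shaker cannot slide; then slide the yellow levelling wedge flat along the bench, thin end first, squarely under the middle of the shaker's front edge until both front feet just clear the bench by about 3 mm (not much more), back feet staying down. Finish still holding the wedge there in the gripper, touching the shaker with nothing else; leave the tubes, the jar and the slide box where they are.

Things in the scene. Friction and masses are not known exactly. Their poses are not given: they have to be found in the camera images.
- shaker: mini tube shaker, loose, 0.95 kg, white housing 130 (x) x 110 (y) mm, underside 6 mm up, 32 mm high at the front, 80 mm at the top of its tube block, on four 6 mm rubber feet. Origin at bench level under the housing, z up. The front with blue panel looks to its -x, the steel tongue sticks out at +x. Unpinned it slides on the bench when pushed; its front edge bears about 5 N when lifted.
- tongue_hole (a point): centre of the 12.5 mm hole in the shaker's steel tongue, at the tongue's upper face (26 mm above the bench); tongue 36 mm wide, 4 mm thick, its underside 4 mm above the bracket; the hole is 45 mm behind the housing's back face and 110 mm (along the shaker's +x) from the shaker's origin; axes as the shaker
- bracket_hole (a point): centre of the 12.5 mm hole in the steel bracket bolted to the bench, at the bracket's upper face (18 mm above the bench); the hole goes down to the bench and stands right under the tongue's hole at the start; bracket 44 x 50 mm plus two low ears
- shaker_front (a point): middle of the lower edge of the shaker's front face, 6 mm above the bench at the start, 65 mm (-x) from the shaker's origin; axes as the shaker: the wedge goes in along its +x
- foot_left (a point): underside of the shaker's front left foot (height 0 when it stands on the bench), 15 mm behind the front face, 41 mm to the side of the middle
- foot_right (a point): underside of the shaker's front right foot, likewise
- back_feet (a point): point half-way between the undersides of the two back feet (height 0 on the bench), 100 mm behind the front feet
- pin: anchor pin, loose, 60 mm long, 50 g, upright in one of the rack's holes. Origin at its lower tip, z up. Steel shank 10 mm in diameter, tapered tip, 24 mm up to the underside of a collar (23 mm across, 4 mm thick); above it a round red handle 16 mm in diameter, 28 to 60 mm above the tip. Fully home the collar rests on the tongue, the tip 2 mm above the bench.
- pin_grip (a point): centre of the pin's red handle, 42 mm above the tip (so 18 mm above what the collar rests on: take the handle's upper half so that the fingertips stay above rack or tongue)
- pin_tip (a point): lower tip of the pin
- rack: fixed grey rack, 125 (x) x 46 (y) x 30 mm high, with three 12.5 mm holes through it in a row along its x, 40 mm apart; the pin's collar sits on its upper face. Origin under its centre
- wedge: yellow levelling wedge lying flat on the bench, loose, 80 g, 135 mm long (x), 40 mm wide. Origin under its centre, z up. Thin edge at its +x end: 3 mm thick at the edge, rising evenly to 16 mm over 90 mm; behind it, at -x, a grip block 45 mm long, 32 mm wide (y), 22 mm high
- wedge_grip (a point): centre of the wedge's grip block, 11 mm above the bench; 112.5 mm behind the thin edge; axes as the wedge
- wedge_tip (a point): middle of the wedge's thin edge, at its underside (bench level)
- tube0_center (a point): centre of the sample tube with the blue cap in the rack, 11 mm across, 50 mm tall, standing on the bench through its hole; leave it
- tube1_center (a point): centre of the sample tube with the green cap in the rack, same size; leave it
- jar: white jar with teal lid, 72 mm across, 66 mm tall, origin under its centre; leave it
- slidebox: white flat slide box, 94 x 109 x 36 mm, origin under its centre; leave it

How it is judged:
On the way, in this order (a step that is already met when the one before it is completed fails the run):
1. the pin stands fully home in the tongue and the bracket, let go, with the shaker still standing on its feet (horizontal distance between pin_tip and bracket_hole below 0.004 m and height (world z) of pin_tip below 0.01 m and angle between pin_tip's own z axis and vertical below 0.2 rad and contact force between the fingers and pin below 0.3 N and height (world z) of each of foot_left, foot_right below 0.001 m), for 0.2 s.
2. the gripper's wedge carries the shaker's front, both front feet just off the bench (horizontal distance between pin_tip and bracket_hole below 0.004 m and height (world z) of pin_tip below 0.01 m and angle between pin_tip's own z axis and vertical below 0.2 rad and height (world z) of foot_left between 0.001 and 0.0055 m and height (world z) of foot_right between 0.001 and 0.0055 m and height (world z) of back_feet below 0.003 m and contact force between the fingers and wedge above 2 N and contact force between wedge and shaker above 1 N and contact force between each of the arm, the fingers and shaker below 0.5 N and angle between wedge's own z axis and vertical below 0.12 rad and height (world z) of wedge_grip below 0.016 m and linear speed of shaker below 0.01 m/s), for 0.2 s.
At the end, for the whole second after the job is handed in: Pin tip within 4 mm of the bracket hole axis, under 10 mm high, lean under 0.2 rad; front feet 1 to 5.5 mm up, back feet under 3 mm; wedge flat (tilt under 0.12 rad, grip centre under 16 mm), bearing the shaker over 1 N, fingers on it over 2 N; robot not touching the shaker, which is still (all of step 2); the arm keeps its last pose, push and grip.
It fails at once if the shaker is shoved more than 12 mm off its bracket hole (horizontal distance between tongue_hole and bracket_hole above 0.012 m).
It fails at once if a front foot is lifted more than 10 mm (height (world z) of any of foot_left, foot_right above 0.01 m).
It fails at once if a tube, the jar or the slide box is moved more than 25 mm (distance of any of tube0_center, tube1_center, jar, slidebox from where it was at the start of the episode above 0.025 m).
It also fails if it takes over 72 s, if anything falls off the work surface, if the arm or the gripper's body presses on something with over 40 N, if the wrist force passes 120 N, or if a joint passes its speed limit or range.

## Working session

There is one attempt and no reset: what is moved stays moved. The work goes in short steps, Python scripts to look and compute and a tool call to move; the robot and the scene stay as the last step left them, time stands still between calls to the robot, and variables do not carry over. Pictures are saved under pics/ and viewed, at most 10 in all, crops included, and the job is handed in when it is done.

Besides the shell and the picture viewer there is one more tool, called after "Emit:" as a command line: name --argument value ..., lists and objects as JSON in quotes. servo_tool: Moves the arm, as the interface text tells. Its arguments: {"type":"object","properties":{"turn":{"type":"array"},"slide":{"type":"array"},"hand":{"type":"array"},"squeeze":{"type":"number"}},"required":["turn","slide","hand"]}

```bash
mkdir -p pics; cat > h.py <<'E'
import numpy as np, cv2
from bench import r
def K(n):
    c=r.get_calibration(n); f=192/np.tan(np.radians(c['fovy'])/2); return c,f
def unproj(n,u,v,z=None,d=None):
    c,f=K(n); ray=np.array([(u-c['cx'])/f,(v-c['cy'])/f,1]); R=np.array(c['R']);t=np.array(c['t'])
    o=-R.T@t; w=R.T@ray
    if d is None: d=(z-o[2])/w[2]
    return o+w*d
def proj(n,X):
    c,f=K(n); p=np.array(c['R'])@np.array(X)+c['t']; return np.array([c['cx']+f*p[0]/p[2],c['cy']+f*p[1]/p[2]])
def cloud(n,D):
    c,f=K(n); v,u=np.mgrid[:384,:512]; P=np.stack([(u-c['cx'])/f*D,(v-c['cy'])/f*D,D],-1)-np.array(c['t'])
    return P@np.array(c['R'])
E
python3 - <<'E'
from h import *
for n in ['side','top']:
    p,d=r.grab_frame(n); np.savez(f'pics/{n}0.npz',p=p,d=d); cv2.imwrite(f'pics/{n}0.png',cv2.resize(p[:,:,::-1],(800,600),interpolation=cv2.INTER_CUBIC))
    c,f=K(n); print(n,f,-np.array(c['R']).T@c['t'],np.array(c['R'])[2], (d>0).mean())
print(r.get_obs())
E
```

```text
side 453.3943641568324 [0.40995945 0.68278677 0.83351773] [ 0.16038639 -0.66339629 -0.73087726] 0.9960276285807291
top 470.1454689477375 [ 0.37001481 -0.03769688  1.41950748] [ 0.14483332  0.0067456  -0.98943307] 0.995758056640625
{'clock': 0.1, 'joints': array([-1.37109597,  0.47773315,  0.0223631 ,  1.55630469, -0.01154649,
        1.10930407, -0.08307229]), 'qvel': array([ 0.00045505, -0.00183004,  0.00216002, -0.00350289, -0.00072867,
        0.00086748, -0.00110222]), 'tau': array([ 3.80543250e-03, -5.97761178e+01,  1.61314141e+00, -2.81956244e+01,
        1.27849920e-02,  4.98096037e-03, -2.61325476e-05]), 'tcp_pos': array([0.2043526 , 0.64278585, 0.23043301]), 'orientation': array([-4.81545621e-01, -3.10430084e+00,  2.53393200e-03]), 'contact_force': array([-0.3769831 , -0.78885027,  0.59965069]), 'moment': array([0.00713523, 0.02414067, 0.01445367]), 'gripper_force': 0.0, 'grip_width': 0.08559115080640042}
```

View pics/top0.png

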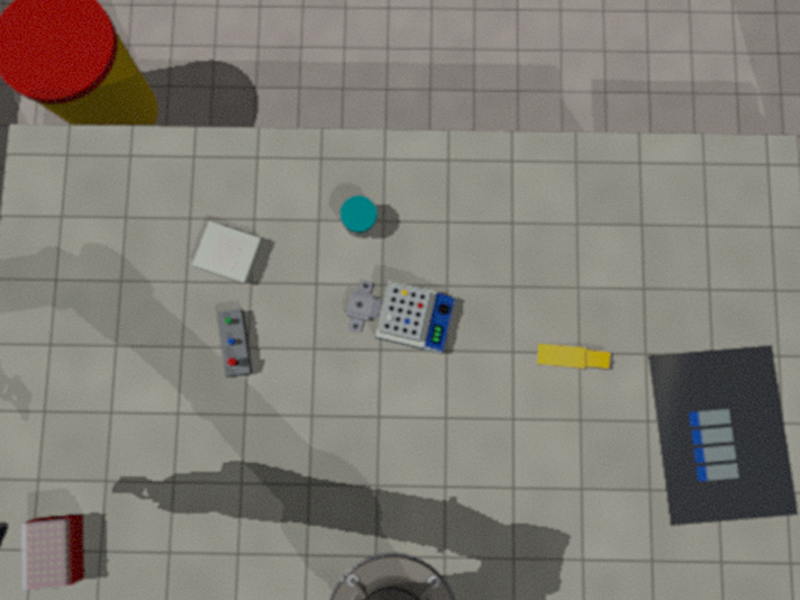

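View pics/side0.png

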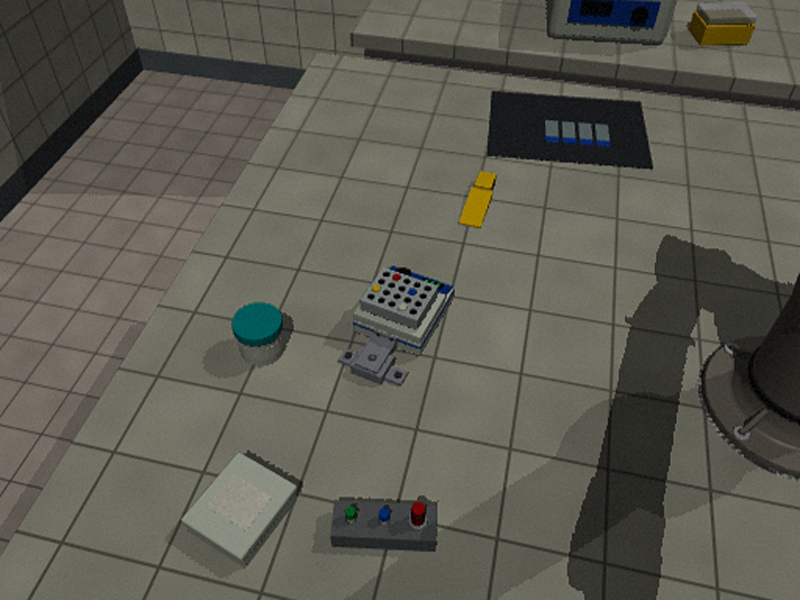

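Top view (800 px scale): bracket hole at (360,304), shaker to its right with the front at (440,322), wedge at (575,356) with the thin end on the left, and the red pin at (233,362). Side view: pin at (418,513), bracket at (373,357), wedge at (478,200). Next I'll enlarge these areas.

```bash
python3 - <<'E'
from h import *
T=np.load('pics/top0.npz');S=np.load('pics/side0.npz')
# crops (name,u0,v0,w,h) scale
cr=[('top',T,216,170,82,66),('top',T,335,210,66,36),('side',S,208,162,90,70),('side',S,204,305,82,54),('side',S,285,100,44,54),('top',T,134,185,32,60)]
tiles=[]
for n,d,u,v,w,h in cr:
    tiles.append(cv2.resize(d['p'][v:v+h,u:u+w,::-1],None,fx=min(266/w,300/h),fy=min(266/w,300/h),interpolation=cv2.INTER_CUBIC)); print(n,u,v,'scale',min(266/w,300/h))
M=np.zeros((600,800,3),np.uint8)
for i,t in enumerate(tiles):
    y,x=(i//3)*300,(i%3)*267; t=t[:300,:266]; M[y:y+t.shape[0],x:x+t.shape[1]]=t
cv2.imwrite('pics/m0.png',M)
E
```

```text
top 216 170 scale 3.2439024390243905
top 335 210 scale 4.03030303030303
side 208 162 scale 2.9555555555555557
side 204 305 scale 3.2439024390243905
side 285 100 scale 5.555555555555555
top 134 185 scale 5.0
```

View pics/m0.png

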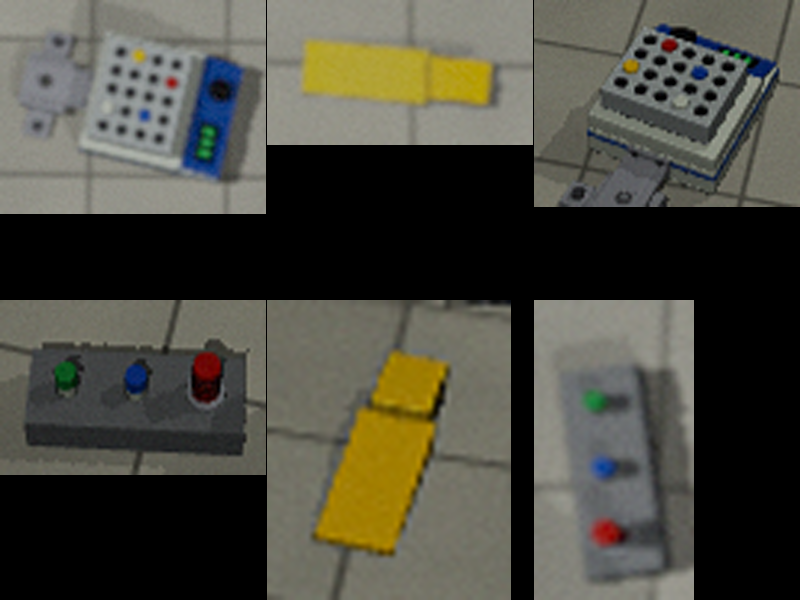

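The montage shows the tongue hole at crop (45,80) from the top and (90,197) from the side. The ear holes are at (58,41) and (37,125) from the top. The pin's handle top is at (72,233) from the top and (208,62) from the side, and the wedge outline is clear in both views.

```bash
python3 - <<'E'
from h import *
np.set_printoptions(precision=4,suppress=True)
D={n:np.load(f'pics/{n}0.npz') for n in('top','side')}
s={'a':('top',216,170,3.2439),'b':('top',335,210,4.0303),'c':('side',208,162,2.95556),'d':('side',204,305,3.2439),'e':('side',285,100,5.5556),'f':('top',134,185,5.)}
def px(k,x,y): n,u,v,q=s[k]; return n,u+(x+.5)/q-.5,v+(y+.5)/q-.5
def tri(a,b):
    A=[];B=[]
    for n,u,v in(a,b):
        o=unproj(n,u,v,d=0);w=unproj(n,u,v,d=1)-o;w/=np.linalg.norm(w);P=np.eye(3)-np.outer(w,w);A.append(P);B.append(P@o)
    X=np.linalg.lstsq(np.vstack(A),np.hstack(B),rcond=None)[0]
    return X,[np.linalg.norm(proj(n,X)-[u,v]) for n,u,v in(a,b)]
print('hole',tri(px('a',45,80),px('c',90,197)), unproj(*px('a',45,80),z=.026),unproj(*px('c',90,197),z=.026))
print('pintop',tri(px('f',72,233),px('d',208,61)))
for n in D:
    p=D[n]['p'].astype(int);C=cloud(n,D[n]['d']);Rr,G,B=p[...,0],p[...,1],p[...,2]
    red=(Rr>110)&(G<60)&(B<60); m=np.zeros_like(red); 
    u,v=(147,231) if n=='top' else (268,328)
    m[v-16:v+16,u-12:u+12]=1; q=C[red&m]; print(n,'red',len(q),q.mean(0),np.percentile(q[:,2],95)); t=q[q[:,2]>.06]; print('  top pts',len(t),t.mean(0) if len(t) else '')
    vv,uu=np.nonzero(red&m); print('  red px',uu.mean(),vv.mean(),unproj(n,uu.mean(),vv.mean(),z=.066))
    y=(Rr>120)&(G>90)&(B<90)&(Rr-B>80); m[:]=0
    u,v=(367,228) if n=='top' else (306,127)
    m[v-40:v+40,u-45:u+45]=1; y&=m; q=C[y]; rc=cv2.minAreaRect(q[:,:2].astype(np.float32)); print(n,'yellow',len(q),rc)
    b=q[q[:,2]>.019]; print('  block',len(b),b.mean(0),q[:,2].min(),q[:,2].max())
    # bench height check, shaker block top
    Z=C[...,2]; u,v=(260,200) if n=='top' else (258,186)
    m[:]=0; m[v-40:v+40,u-45:u+45]=1
    t=C[m&(Z>.074)&(Z<.088)]; print('  blocktop',len(t),t.mean(0),cv2.minAreaRect(t[:,:2].astype(np.float32)))
    t=C[m&(Z>.026)&(Z<.040)]; print('  housingtop',len(t),cv2.minAreaRect(t[:,:2].astype(np.float32)))
# grid dirs
for a,b in(((121,51),(103,126)),((58,41),(37,125))):
    z=.08 if a[0]>100 else .008
    d=unproj(*px('a',*b),z=z)-unproj(*px('a',*a),z=z); print('ydir',np.degrees(np.arctan2(d[1],d[0])),np.linalg.norm(d))
# wedge corners
W={}
for nm,c,z in(('tipL?',(305,41),.003),('tip2',(302,94),.003),('end1',(492,60),.022),('end2',(489,104),.022)):
    print(nm,unproj(*px('b',c[0]-267,c[1]),z=z))
for nm,c,z in(('tipA',(316,536),.003),('tipB',(392,552),.003),('endA',(391,352),.022),('endB',(448,365),.022)):
    print(nm,unproj(*px('e',c[0]-267,c[1]-300),z=z))
E
```

```text
hole (array([0.5832, 0.0757, 0.0267]), [np.float64(0.7293912310762478), np.float64(0.9719672994335466)]) [0.5811 0.0756 0.026 ] [0.5856 0.0751 0.026 ]
pintop (array([0.4666, 0.3043, 0.0669]), [np.float64(1.004370675637635), np.float64(1.6032187486962794)])
top red 19 [0.4644 0.3055 0.0643] 0.06929977892789384
  top pts 18 [0.4647 0.3054 0.0647]
  red px 147.78947368421052 231.0 [0.4643 0.3051 0.066 ]
top yellow 558 ((0.45699387788772583, -0.2150038480758667), (0.07538924366235733, 0.38772279024124146), 15.127188682556152)
  block 129 [ 0.4803 -0.3723  0.0549] -0.0042074607720551304 1.4195074803739123
  blocktop 575 [ 0.5603 -0.0147  0.0769] ((0.5603078007698059, -0.01384742185473442), (0.07542338222265244, 0.09237821400165558), 77.80519104003906)
  housingtop 287 ((0.5622654557228088, -0.0019595250487327576), (0.19619204103946686, 0.11052923649549484), 78.46426391601562)
side red 13 [0.4691 0.309  0.0663] 0.06833336712128957
  top pts 13 [0.4691 0.309  0.0663]
  red px 267.38461538461536 326.0769230769231 [0.4692 0.3089 0.066 ]
side yellow 445 ((0.4676474928855896, 0.13978415727615356), (0.05082017928361893, 1.0909336805343628), 3.3971571922302246)
  block 101 [ 0.4885 -0.3692  0.0301] 0.00018973779860359533 0.8335177339825139
  blocktop 945 [ 0.566  -0.0105  0.0766] ((0.5665593147277832, -0.012613814324140549), (0.0789366066455841, 0.09279564023017883), 77.27925872802734)
  housingtop 448 ((0.5668998956680298, -0.011253565549850464), (0.1743059754371643, 0.11207497864961624), 77.51809692382812)
ydir 167.8368143992223 0.06910409997761661
ydir 167.63699182174088 0.0817249208248339
tipL? [ 0.5123 -0.2708  0.003 ]
tip2 [ 0.4726 -0.2682  0.003 ]
end1 [ 0.4986 -0.4055  0.022 ]
end2 [ 0.4661 -0.4026  0.022 ]
tipA [ 0.5179 -0.2708  0.003 ]
tipB [ 0.4792 -0.2678  0.003 ]
endA [ 0.5022 -0.4032  0.022 ]
endB [ 0.4715 -0.3991  0.022 ]
```

Emit:
servo_tool --turn '[[0,0,0],[0,0,0],[0,0,0],[0,0,0],[0,0,0],[0,0,0],[0,0,0],[0,0,0]]' --slide '[[1.2,-1.5,0],[2.4,-3,0],[3.6,-4.6,-0.5],[4.8,-6.2,-1],[6.0,-7.7,-2],[7.2,-9.2,-3],[8.3,-10.6,-3.8],[8.75,-11.23,-4]]' --hand '[1,1,1,1,1,0.7,0.7,0.7]'

```text
clock: 1.1
tcp_pos: [0.4681, 0.3017, 0.1093]
orientation: [-0.489, -3.102, 0.006]
contact_force: [-0.7, 0.5, 0.3]
grip_width: 0.0597
gripper_force: 0.0
```

Emit:
servo_tool --turn '[[0,0,0],[0,0,0],[0,0,0],[0,0,0],[0,0,0],[0,0,0]]' --slide '[[0,0,0],[0,0,-0.6],[0,0,-1.2],[0,0,-1.8],[0,0,-2.47],[0,0,-2.47]]' --hand '[0.7,0.7,0.7,0.7,0.7,0.7]'

```text
clock: 1.85
tcp_pos: [0.4654, 0.3059, 0.0351]
orientation: [-0.48, -3.102, 0.005]
contact_force: [-1.0, 0.6, 0.9]
grip_width: 0.0599
gripper_force: 0.0
```

Emit:
servo_tool --turn '[[0,0,0],[0,0,0],[0,0,0],[0,0,0],[0,0,0],[0,0,0]]' --slide '[[0,0,0],[0,0,0],[0,0,0],[0,0,0],[0,0,0],[0,0,0]]' --hand '[0,0,0,0,0,0]' --squeeze 30

```text
clock: 2.6
tcp_pos: [0.4675, 0.3068, 0.038]
orientation: [0.481, 3.104, 0.002]
contact_force: [-0.5, 0.1, 6.7]
grip_width: 0.0149
gripper_force: 29.5
```

Emit:
servo_tool --turn '[[0,0,0],[0,0,0],[0,0,-2],[0,0,-4],[0,0,-6],[0,0,-8],[0,0,-10],[0,0,-12]]' --slide '[[0,0,1.2],[0,0,2.4],[0,0,3.6],[0.6,-1.2,3.6],[1.3,-2.6,3.6],[2,-4,3.6],[2.7,-5.4,3.6],[3.4,-6.8,3.6]]' --hand '[0,0,0,0,0,0,0,0]'

```text
clock: 3.6
tcp_pos: [0.5693, 0.101, 0.1452]
orientation: [-1.976, -2.442, -0.0]
contact_force: [0.6, 1.2, -0.5]
grip_width: 0.015
gripper_force: 29.7
```

Emit:
servo_tool --turn '[[0,0,-2],[0,0,-4],[0,0,-4.96],[0,0,-4.96],[0,0,-4.96],[0,0,-4.96]]' --slide '[[0.48,-0.88,0],[0.48,-0.88,-1],[0.48,-0.88,-2.1],[0.48,-0.88,-2.1],[0.48,-0.88,-2.1],[0.48,-0.88,-2.1]]' --hand '[0,0,0,0,0,0]'

```text
clock: 4.35
tcp_pos: [0.5844, 0.0761, 0.0837]
orientation: [2.447, 1.968, 0.004]
contact_force: [-0.0, -0.5, 0.0]
grip_width: 0.0148
gripper_force: 29.6
```

```bash
python3 - <<'E'
from h import *
o=r.get_obs();print(o['tcp_pos'],o['orientation'],o['contact_force'],o['grip_width'])
M=np.zeros((400,800,3),np.uint8)
for i,n in enumerate(['top','side']):
    p,d=r.grab_frame(n); np.savez(f'pics/{n}1.npz',p=p,d=d)
    u,v=proj(n,[.583,.0755,.035]).astype(int); u0,v0=u-32,v-32; print(n,u0,v0,'scale 6.25')
    M[:,i*400:i*400+400]=cv2.resize(p[v0:v0+64,u0:u0+64,::-1],(400,400),interpolation=cv2.INTER_CUBIC)
cv2.imwrite('pics/m1.png',M)
E
```

```text
[0.58440347 0.07612591 0.08368475] [2.44741823 1.96829344 0.00368165] [-0.02092278 -0.53419324  0.03094234] 0.014781591905468157
top 197 161 scale 6.25
side 207 194 scale 6.25
```

View pics/m1.png

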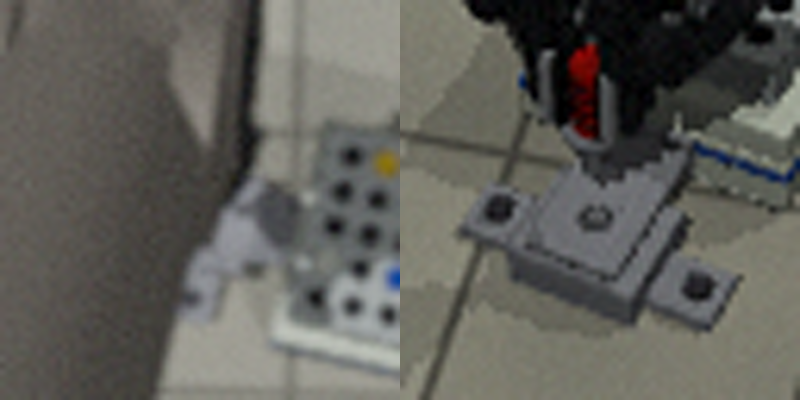

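```bash
python3 - <<'E'
from h import *
o=r.get_obs();t=o['tcp_pos']; print(t)
def cp(X): u,v=proj('side',X); return ((u-207+.5)*6.25-.5+400,(v-194+.5)*6.25-.5)
for nm,dz in(('tip',-.031),('collar bottom',-.007),('handle bottom',-.003),('handle top',.029)): print(nm,cp(t+[0,0,dz]))
print('hole as first guess',cp([.5833,.0755,.026]))
u,v=207+(197.5)/6.25-.5,194+(217.5)/6.25-.5; print(unproj('side',u,v,z=.026))
E
```

```text
[0.58413747 0.07615607 0.08339941]
tip (np.float64(598.8095827708441), np.float64(173.96577000603048))
collar bottom (np.float64(597.425068077895), np.float64(130.42838330158773))
handle bottom (np.float64(597.1895009850573), np.float64(123.02075110530158))
handle top (np.float64(595.2531739379674), np.float64(62.13109795479309))
hole as first guess (np.float64(602.9861679229385), np.float64(219.15678658138472))
[0.58564495 0.07505343 0.026     ]
```

The top view is blocked by the arm. In the side view the hole is at crop (597,217), and the pin's axis runs about 7 px left of it, so it needs roughly 2 mm in -x. I'll lower the pin to just above the tongue and look again.

Emit:
servo_tool --turn '[[0,0,0],[0,0,0],[0,0,0],[0,0,0]]' --slide '[[-0.05,0,-0.3],[-0.05,0,-0.6],[-0.05,0,-0.6],[-0.05,0,-0.6]]' --hand '[0,0,0,0]'

```text
clock: 4.95
tcp_pos: [0.5819, 0.0759, 0.064]
orientation: [-2.449, -1.968, 0.0]
contact_force: [-0.9, 0.5, -0.4]
grip_width: 0.015
gripper_force: 29.7
```

```bash
python3 - <<'E'
from h import *
o=r.get_obs();print(o['tcp_pos'],o['contact_force'])
p=np.mean([r.grab_frame('side')[0].astype(float) for _ in range(4)],0).astype(np.uint8)
u0,v0=216,200
M=cv2.resize(p[v0:v0+45,u0:u0+60,::-1],(780,585),interpolation=cv2.INTER_CUBIC)
cv2.imwrite('pics/m2.png',M)
t=o['tcp_pos']
for dz in(-.031,-.007,.029):
    u,v=proj('side',t+[0,0,dz]); print(dz,(u-u0+.5)*13,(v-v0+.5)*13)
E
```

```text
[0.5818738  0.07592086 0.06403378] [-0.8679283   0.50542681 -0.35521872]
-0.031 312.87979708492026 357.0569741911528
-0.007 310.3095452173694 269.03399474848135
0.029 306.2801155190507 131.0387998111459
```

View pics/m2.png

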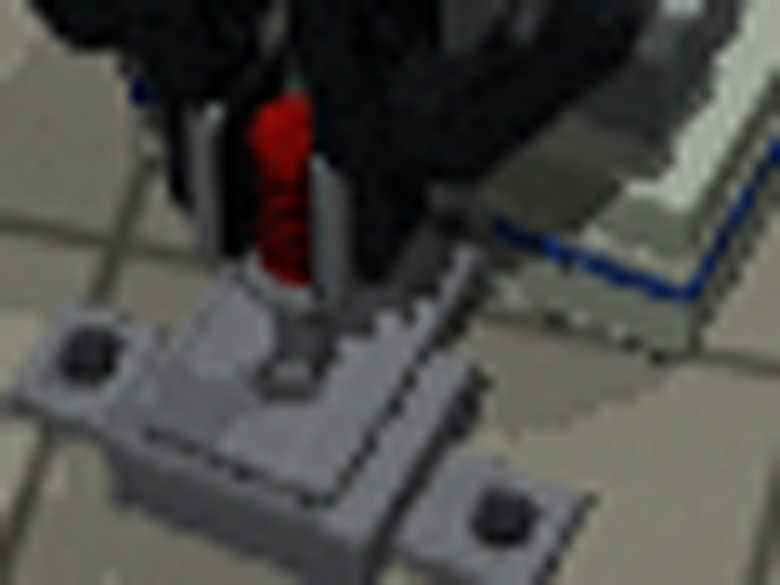

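The side crop shows the hole at about (293,373). The pin's axis, carried down to hole height, comes out at about (290,375), which is within roughly 0.5 mm. I'll shift slightly in -x and descend gently.

Emit:
servo_tool --turn '[[0,0,0],[0,0,0],[0,0,0],[0,0,0],[0,0,0],[0,0,0]]' --slide '[[-0.015,0,-0.1],[-0.015,0,-0.2],[-0.015,0,-0.3],[-0.015,0,-0.4],[-0.015,0,-0.45],[-0.015,0,-0.45]]' --hand '[0,0,0,0,0,0]'

```text
clock: 5.9
tcp_pos: [0.582, 0.076, 0.0508]
orientation: [2.449, 1.967, 0.001]
contact_force: [3.6, 0.7, 0.7]
grip_width: 0.0156
gripper_force: 29.8
```

Emit:
servo_tool --turn '[[0,0,0],[0,0,0],[0,0,0],[0,0,0],[0,0,0],[0,0,0]]' --slide '[[0.02,0,0],[0.02,0,-0.1],[0.02,0,-0.2],[0.02,0,-0.3],[0.02,0,-0.3],[0.02,0,-0.3]]' --hand '[0,0,0,0,0,0]'

```text
clock: 6.65
tcp_pos: [0.5829, 0.0758, 0.0415]
orientation: [2.448, 1.967, 0.002]
contact_force: [6.0, -0.3, -2.1]
grip_width: 0.0152
gripper_force: 29.7
```

Emit:
servo_tool --turn '[[0,0,0],[0,0,0],[0,0,0],[0,0,0],[0,0,0],[0,0,0]]' --slide '[[0.03,0,0],[0.03,0,-0.1],[0.03,0,-0.2],[0.03,0,-0.28],[0.03,0,-0.28],[0.03,0,-0.28]]' --hand '[0,0,0,0,0,0]'

```text
clock: 7.4
tcp_pos: [0.5833, 0.0762, 0.0336]
orientation: [2.449, 1.968, 0.001]
contact_force: [3.6, -0.8, 4.2]
grip_width: 0.0149
gripper_force: 30.3
```

Emit:
servo_tool --turn '[[0,0,0],[0,0,0],[0,0,0],[0,0,0],[0,0,0]]' --slide '[[0,0,0],[0,0,0],[0,0,0],[0,0,0],[0,0,0]]' --hand '[0.4,0.4,0.4,0.4,0.4]'

```text
clock: 8.02
tcp_pos: [0.5828, 0.076, 0.0332]
orientation: [-2.449, -1.968, 0.0]
contact_force: [-0.5, -0.2, -1.3]
grip_width: 0.0342
gripper_force: 0.0
```

Emit:
servo_tool --turn '[[0,0,0],[0,0,0],[0,0,0],[0,0,0],[0,0,0],[0,0,0],[0,0,0],[0,0,0]]' --slide '[[0,0,0.6],[0,0,1.4],[0,0,2.8],[0,-1.5,4],[-0.8,-3.2,4],[-1.6,-5,4],[-2.4,-7,4],[-3.3,-9,4]]' --hand '[0.4,0.4,0.4,0.4,0.6,0.8,0.8,0.8]'

```text
clock: 9.02
tcp_pos: [0.4857, -0.191, 0.1548]
orientation: [2.448, 1.967, 0.003]
contact_force: [1.0, -0.7, -0.2]
grip_width: 0.0681
gripper_force: 0.0
```

```bash
python3 - <<'E'
from h import *
o=r.get_obs();print(o['tcp_pos'],o['contact_force'],o['grip_width'])
M=np.zeros((400,800,3),np.uint8)
for i,n in enumerate(['top','side']):
    p,d=r.grab_frame(n); np.savez(f'pics/{n}2.npz',p=p,d=d)
    u,v=proj(n,[.565,-.01,.035]).astype(int); u0,v0=u-50,v-50; print(n,u0,v0,'scale 4')
    M[:,i*400:i*400+400]=cv2.resize(p[v0:v0+100,u0:u0+100,::-1],(400,400),interpolation=cv2.INTER_CUBIC)
    D=np.load(f'pics/{n}0.npz')
    C=cloud(n,d);Z=C[...,2]; m=np.zeros(Z.shape,bool); m[v0+10:v0+90,u0+5:u0+95]=1
    t=C[m&(Z>.074)&(Z<.083)]; print(n,len(t),cv2.minAreaRect(t[:,:2].astype(np.float32)))
cv2.imwrite('pics/m3.png',M)
E
```

```text
[ 0.48569226 -0.19095517  0.15477659] [ 0.99675408 -0.74443545 -0.17588544] 0.06810089780543646
top 207 149 scale 4
top 574 ((0.5601704120635986, -0.01378026232123375), (0.07575162500143051, 0.09210008382797241), 78.55413818359375)
side 205 149 scale 4
side 931 ((0.5661296248435974, -0.012645691633224487), (0.07993430644273758, 0.09225786477327347), 77.3701171875)
```

View pics/m3.png

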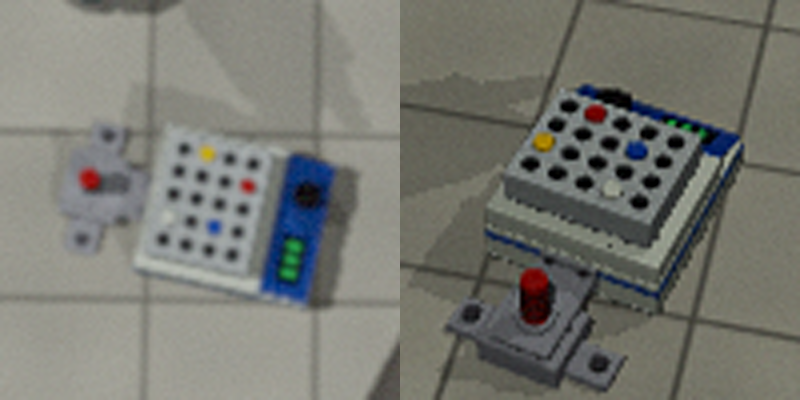

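The pin is home: the collar sits on the tongue at side (537,310), and the shaker hasn't moved. Next is the wedge.

Emit:
servo_tool --turn '[[0,0,1.54],[0,0,1.54],[0,0,1.54],[0,0,1.54],[0,0,1.54],[0,0,1.54],[0,0,1.54],[0,0,1.54]]' --slide '[[0.08,-1.6,0],[0.08,-3.2,-0.5],[0.08,-4.8,-1.5],[0.08,-6.23,-2.8],[0.08,-6.23,-3.2],[0.08,-6.23,-4],[0.08,-6.23,-4.75],[0.08,-6.23,-4.85]]' --hand '[0.8,0.8,0.8,0.8,0.8,0.8,0.8,0.8]'

```text
clock: 10.12
tcp_pos: [0.4887, -0.3741, 0.0075]
orientation: [-2.308, -2.128, -0.001]
contact_force: [-0.0, 0.3, 0.1]
grip_width: 0.0684
gripper_force: 0.0
```

Emit:
servo_tool --turn '[[0,0,0],[0,0,0],[0,0,0],[0,0,0],[0,0,0],[0,0,0],[0,0,0]]' --slide '[[0,0,0],[0,0,0],[0,0,0],[0,0,0],[0,0,0],[0,0,0],[0,0,0]]' --hand '[0.8,0,0,0,0,0,0]' --squeeze 60

```text
clock: 11.0
tcp_pos: [0.4892, -0.3764, 0.009]
orientation: [2.31, 2.127, 0.001]
contact_force: [-1.5, 0.4, 7.4]
grip_width: 0.0305
gripper_force: 60.2
```

Emit:
servo_tool --turn '[[0,0,-0.2],[0,0,-0.5],[0,0,-0.8],[0,0,-1.1],[0,0,-1.4],[0,0,-1.52],[0,0,-1.52],[0,0,-1.52]]' --slide '[[0,0.5,0.03],[0.2,1.5,0.03],[0.4,2.5,0.03],[0.6,3.5,0.03],[0.8,4.5,0.03],[1.03,5.2,0.03],[1.03,5.4,0.03],[1.03,5.4,0.03]]' --hand '[0,0,0,0,0,0,0,0]'

```text
clock: 12.0
tcp_pos: [0.5198, -0.2127, 0.0089]
orientation: [-2.446, -1.971, -0.002]
contact_force: [-0.2, 2.3, 4.8]
grip_width: 0.0306
gripper_force: 60.0
```

```bash
python3 - <<'E'
from h import *
o=r.get_obs();print(o['tcp_pos'],o['orientation'],o['contact_force'],o['grip_width'])
M=np.zeros((400,800,3),np.uint8)
for i,n in enumerate(['top','side']):
    p,d=r.grab_frame(n); np.savez(f'pics/{n}3.npz',p=p,d=d)
    u,v=proj(n,[.54,-.12,.01]).astype(int); u0,v0=u-40,v-40; print(n,u0,v0,'scale 5')
    M[:,i*400:i*400+400]=cv2.resize(p[v0:v0+80,u0:u0+80,::-1],(400,400),interpolation=cv2.INTER_CUBIC)
cv2.imwrite('pics/m4.png',M)
E
```

```text
[ 0.51977144 -0.21265522  0.00893675] [-2.44556265e+00 -1.97090211e+00 -1.60609325e-03] [-0.16793096  2.28669779  4.81508375] 0.030593945821377526
top 254 169 scale 5
side 234 136 scale 5
```

View pics/m4.png

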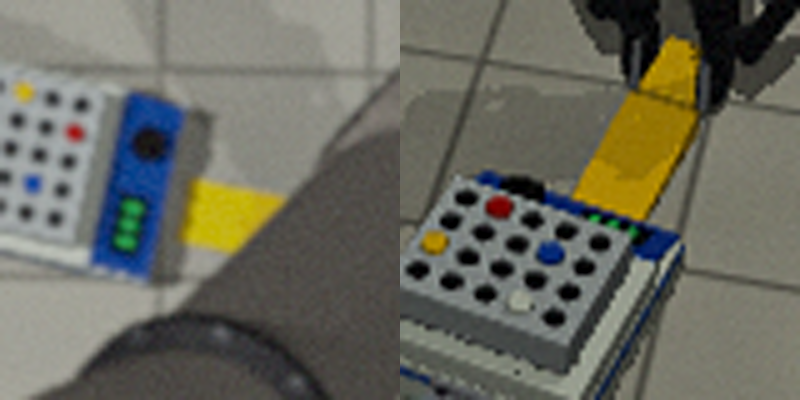

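The top crop shows the wedge's thin edge just short of the front, running from about (193,182) to (183,243). The panel's front corners are at about (187,104) and (153,281). I'll check how well the wedge is centred.

```bash
python3 - <<'E'
from h import *
a=np.radians(77.7); d=np.array([np.cos(a),np.sin(a)]); l=np.array([-d[1],d[0]]); F=np.array([.546,-.0952])
def q(x,y,z,n='top',u0=254,v0=169):
    X=unproj(n,u0+(x+.5)/5-.5,v0+(y+.5)/5-.5,z=z)[:2]-F; return X@d*1e3,X@l*1e3
for nm,x,y,z in(('frontcornerL',187,104,.032),('R',153,281,.032),('edgeL',193,182,.003),('edgeR',183,243,.003),('L2',280,198,.0145),('R2',238,250,.010)): print(nm,np.round(q(x,y,z),1))
for nm,x,y,z in(('sL1',575-400,195,.005),('sL2',632-400,92,.016),('sR1',640-400,220,.004),('sR2',698-400,112,.016),('panelR',682-400,245,.032),('panelL',487-400,174,.032)): print(nm,np.round(q(x,y,z,'side',234,136),1))
p=np.load('pics/top3.npz')['p'].astype(int); y=(p[...,0]-p[...,2]>70)&(p[...,1]>90); y[:,:285]=0
vv,uu=np.nonzero(y)
if len(uu): print(uu.min(),vv.min(),vv.max())
o=r.get_obs();print((o['tcp_pos'][:2]-F)@d,(o['tcp_pos'][:2]-F)@l)
E
```

```text
frontcornerL [ -1.7 -53.6]
R [-5.6 54.4]
edgeL [-16.3 -12.6]
edgeR [-18.6  25.1]
L2 [-69.1 -13.5]
R2 [-51.6  22.4]
sL1 [-29.9 -18.8]
sL2 [-103.3  -19.1]
sR1 [-28.9  18. ]
sR2 [-104.2   18.3]
panelR [ 3.5 52.6]
panelL [  0.6 -54.4]
290 205 219
-0.12124011154364751 0.0006577925572371343
```

Emit:
servo_tool --turn '[[0,0,0],[0,0,0],[0,0,0],[0,0,0],[0,0,0],[0,0,0],[0,0,0],[0,0,0]]' --slide '[[0.04,0.2,0],[0.085,0.4,0],[0.13,0.6,0],[0.17,0.8,0],[0.21,0.98,0],[0.26,1.2,0],[0.31,1.42,0],[0.31,1.42,0]]' --hand '[0,0,0,0,0,0,0,0]'

```text
clock: 13.1
tcp_pos: [0.5287, -0.1724, 0.0089]
orientation: [2.447, 1.968, -0.001]
contact_force: [-0.8, -3.0, 5.5]
grip_width: 0.031
gripper_force: 60.1
```

```bash
cat > st.py <<'E'
from h import *
a=np.radians(77.7); d=np.array([np.cos(a),np.sin(a)]); l=np.array([-d[1],d[0]]); F=np.array([.546,-.0952])
o=r.get_obs();X=o['tcp_pos'][:2]-F;f=o['contact_force'];print('long,lat',X@d,X@l,'z',o['tcp_pos'][2],'f',f[:2]@d,f[:2]@l,f[2])
D0=np.load('pics/side0.npz')['d']; ds=[r.grab_frame('side') for _ in range(4)]; C=cloud('side',np.mean([x[1] for x in ds],0));C0=cloud('side',D0)
# block-top plane tilt: fit z over top points
for c in(C0,C):
    Z=c[...,2];m=np.zeros(Z.shape,bool);m[165:222,222:295]=1
    t=c[m&(Z>.073)&(Z<.090)]; q=t[:,:2]-F; A=np.c_[q@d-.05,q@l,np.ones(len(t))]
    s=np.ones(len(t),bool)
    for _ in range(4):
        k=np.linalg.lstsq(A[s],t[s,2],rcond=None)[0]; s=abs(A@k-t[:,2])<.004
    print('slope along d, lat, height',k,s.sum())
E
python3 st.py
```

```text
long,lat -0.07907627270148812 0.0004540680867190314 z 0.008943268492955892 f -3.1435160296063898 0.12111480733532924 5.547048393803532
slope along d, lat, height [-0.00278793  0.00039398  0.07645223] 960
slope along d, lat, height [-0.01166174 -0.00376168  0.07703701] 987
```

The lift so far is about 0.9 mm, which matches the wedge geometry. I'll push on about 16 mm.

Emit:
servo_tool --turn '[[0,0,0],[0,0,0],[0,0,0],[0,0,0],[0,0,0],[0,0,0],[0,0,0],[0,0,0]]' --slide '[[0.02,0.1,0],[0.04,0.2,0],[0.06,0.3,0],[0.08,0.4,0],[0.1,0.48,0],[0.115,0.53,0],[0.115,0.53,0],[0.115,0.53,0]]' --hand '[0,0,0,0,0,0,0,0]'

```text
clock: 14.3
tcp_pos: [0.5318, -0.1575, 0.0089]
orientation: [2.447, 1.966, -0.002]
contact_force: [-1.7, -6.6, 5.1]
grip_width: 0.0303
gripper_force: 60.1
```

```bash
python3 st.py; python3 - <<'E'
from h import *
p,d=r.grab_frame('side'); cv2.imwrite('pics/m5.png',cv2.resize(p[130:240,190:330,::-1],(700,550),interpolation=cv2.INTER_CUBIC))
E
```

```text
long,lat -0.06383729802728393 0.0005652564584186203 z 0.008932490028846603 f -6.798028823856115 0.2819922439426835 5.086690106024316
slope along d, lat, height [-0.00278793  0.00039398  0.07645223] 960
slope along d, lat, height [-0.02805713 -0.00310146  0.07828758] 996
```

View pics/m5.png

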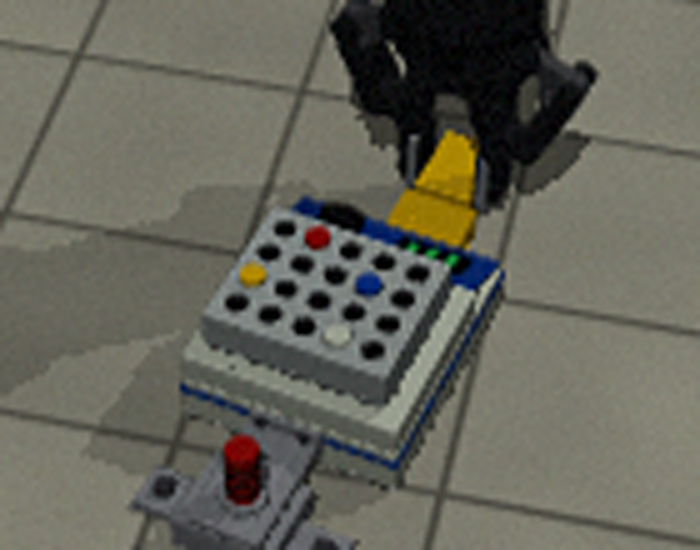

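The front feet are up about 2.5–2.8 mm and level. In the side picture the pin is still seated at (242,470), and the wedge goes in centrally at (435,220) with the gripper clear of the shaker. I'm handing it in.

```bash
python3 -c "
from h import *
print(r.hand_in())"
```

```text
the job is handed in; nothing more can be done
None
```

The job is handed in with no verdict returned: the pin looks fully home through the tongue into the bracket, and the gripped wedge holds the shaker's front feet about 2.5–2.8 mm up by depth and geometry estimate, with the gripper clear of the shaker in the last side picture.

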